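# Unclip a tube block from a bench mixer and set it on the mat

## Task

The grey tube block is clipped into the bench mixer: its front toe is caught under the blue nose and its back tongue lies under the dark keeper. Push the block gently back against its springs until you feel the end stop, tip its front edge up over the nose while the tongue is still under the keeper, draw it out towards the front of the mixer, and set it down gently, level, in the middle of the green mat and square with it. Never force it against the mixer (20 N breaks the clip), do not tip it far over, and leave the other things on the bench alone.

Things in the scene. Friction and masses are not known exactly. Their poses are not given: they have to be found in the camera images.
- mixer: Bench tube mixer, fixed, white, 270 x 160 mm; its aluminium platform is 60 mm above the table. Origin: centre of its underside; x points from its front (knob, display) to its back, z up. Side guides on the platform at y +-38.5 mm, x -40 to 40, 10 mm high. A blue catch frame carries a nose in front and an end stop at the back. The clip breaks if the block bears on nose, stop, keeper or guides with over 20 N.
- mixer_front (a point): Top middle of the inner face of the aluminium front wall, 8 mm above the platform, 0.5 mm before the toe. Just on this wall lies the blue nose (60 mm wide, underside 8 mm, top 14 mm above the platform). It reaches 3.5 to 15.5 mm back from here, over the toe: the catch frame was set and locked by hand and how far is not reported.
- mixer_keeper (a point): Middle of the front lower edge of the dark steel keeper roof, 74 mm behind the mixer's centre, 12 mm above the platform; it reaches 38 mm farther back, is 88 mm wide, top 18 mm. Under it two brass spring plungers press the tongue forward with about 2 N, rising 0.1 N per mm.
- mixer_stop (a point): Middle of the platform just behind the tongue as it sits at the start, under the keeper. The rigid end stop, on the blue catch frame, lies 5.5 to 17.5 mm behind here (not reported, felt only): 2.5 mm more than the nose's overlap on the toe, so the block is clear of the nose only when pushed back against the stop or within some 2 mm of it.
- block_grip (a point): Grip point of the grey tube block (0.4 to 0.63 kg): middle of the orange upright plate on its top, 14 mm thick (x), 44 mm wide (y), 40 to 84 mm above the underside; this point is 64 mm above it. Block 110 x 72 x 40 mm, its tubes (part of it) 4 mm proud; x points to the tongue, at the mixer's back, z up. At the start it sits flat and square on the platform, centred on the mixer's origin within 1 mm.
- block_toe (a point): Middle of the front lower edge of the block's toe, a 6 mm thick, 60 mm wide flange sticking 22 mm out of the block's front face at its underside; 77 mm before the block's centre.
- block_tongue (a point): Middle of the rear lower edge of the block's tongue, a 6 mm thick, 50 mm wide flange sticking 29 mm out of the block's back face at its underside; 84 mm behind the block's centre. The tongue can be tilted up to about 0.2 rad under the keeper, turning about this edge.
- block: The tube block; origin at the centre of its underside, axes as for its grip point.
- mat: Green rubber mat with a white border line, 200 (x) x 120 (y) x 4 mm, fixed flat on the table; origin at the centre of its underside; the block goes in its middle with its long side along the mat's x axis.
- reagent: Bystander: amber bottle, 64 mm wide, 130 mm high; origin at the centre of its underside.
- tipbox: Bystander: blue pipette tip box with clear lid, 85 x 120 x 65 mm; origin at the centre of its underside.
- beaker: Bystander: clear beaker, 72 mm wide, 90 mm high; origin at the centre of its underside.
- rack: Bystander: yellow tube rack, 70 x 164 mm, 87 mm high with its tubes; origin at the centre of its underside.
- flask: Bystander: conical flask, 70 mm wide, 108 mm high; origin at the centre of its underside.
- jar: Bystander: jar with white lid, 50 mm wide, 60 mm high; origin at the centre of its underside.
Mind the look-alikes: they are no part of the job. What is shaped like the block but red is not meant.

How it is judged:
On the way, in this order (a step that is already met when the one before it is completed fails the run):
1. the block's toe is raised over the nose while its tongue is still under the keeper (z of block_toe in the frame of mixer above 0.074 m and x of block_tongue in the frame of mixer above 0.075 m and z of block_tongue in the frame of mixer below 0.068 m), for 0.05 s.
2. the block is out of the mixer, its tongue free of the keeper and lifted over it (z of each of block_tongue, block_toe in the frame of mixer above 0.08 m), for 0.05 s.
At the end, for the whole second after the job is handed in: The block rests flat on the mat (underside within 4 mm of the mat's top, tilt under 0.05 rad), its centre within 18 mm of the mat's centre and its long side within 0.15 rad of the mat's (either way round), released and still (horizontal distance between block and mat below 0.018 m and z of block in the frame of mat below 0.008 m and angle between block's own z axis and vertical below 0.05 rad and angle between the x axis of block and the x axis of mat, either way round below 0.15 rad and linear speed of block below 0.02 m/s and contact force between block and the fingers below 0.2 N); the robot touches nothing.
It fails at once if the block bears on the mixer's nose, end stop, keeper, springs or side guides with more than 20 N (contact force between block and mixer above 20 N).
It fails at once if the block meets the mat faster than 0.1 m/s or with a blow of more than 150 N (dropped or slammed) ((contact force between block and mat above 1 N and linear speed of block above 0.1 m/s) or contact force between block and mat above 150 N).
It fails at once if the block is tipped by more than 0.6 rad (angle between block's own z axis and vertical above 0.6 rad).
It fails at once if another thing on the bench is moved by more than 15 mm (distance of any of reagent, tipbox, beaker, rack, flask, jar from where it was at the start of the episode above 0.015 m).
It also fails if it takes over 64 s, if anything falls off the work surface, if the arm or the gripper's body presses on something with over 40 N, if the wrist force passes 120 N, or if a joint passes its speed limit or range.

## Robot

A 6-joint arm with a two-finger parallel gripper is mounted at the origin on the work surface. World frame = base frame: x ahead of the robot, y to its left, z up, the work surface at z = 0. Lengths are in m, angles in rad, forces in N, time in s.
With the tool pointing down it reaches from about 0.375 to 0.75 m from the base axis. Payload 9 kg.
Tool frame: the origin (TCP) lies midway between the tips of the shut fingers; the grasp point (between the pads) lies 19 mm behind it; z points along the fingers, y is the direction in which the jaws open and shut (so a half turn about z gives the same grasp; the last joint's range is limited). The gripper opens to 85 mm and grips with 20 to 120 N. Pads are 22 mm wide; open, the fingers measure 114 mm over their backs; the gripper's body (76 mm by 85 mm) begins 54 mm behind the grasp point. The pads swing forward as they close: fully open they stand 13 mm farther back than shut.
Start: joints at [-1.415, 0.104, 0.097, 1.564, 0, 1.353], TCP at [0.219, -0.559, 0.206] pointing down, gripper open.
Joint ranges: [-2.99, 2.99], [-0.84, 1.86], [-1.1, 1.16], [-1.84, 2.11], [-1.51, 1.56], [-3.14, 3.14]. Speed limits (rad/s): [2.22, 2.22, 2.57, 3.14, 3.14, 3.14].

## Interface

Orientations are given as a unit quaternion [w, x, y, z].
In Python, from bench import telemetry, read_camera, camera_model, ticket gives the robot as it stands.
- The arm moves only by the tool step_arm, never from a script. Its argument "steps" is a list that holds one entry, the list of rows, each a list of 5 numbers: the shift along the tool's x, y, z in mm, then the turn about the tool's z in rad, then the opening in per cent of the stroke, from 0 (shut) to 100 (fully open). In form: [[[x, y, z, twist, grip], ...]]. A call has 1 to 20 rows; each row is the pose to reach, as a shift and turn from the pose commanded when the call began, along the tool's axes at that moment; what a row does not reach only later rows make up. A row lasts 1/10 s, in which the tool goes at most 50 mm and 8.59 degrees, less where a joint would pass 70% of its speed; a pose out of reach is approached as far as the arm can. A call with a gripper value outside its range is refused whole. The fingers move at their own pace and stop on an object; "grip_force" is the grip in N (left out, the last holds). Time passes only in rows, so rows that repeat a pose let the fingers close. It gives the time, the measured TCP pose, the force and the opening at its end, in the units of the state.
- telemetry.get_state(): the state, without advancing time (a new reading comes with each control period).
- read_camera(name): name is "side" or "top"; returns the picture (400x640x3 uint8, red, green, blue); there is no depth.
- camera_model(name): a dict with "K" (3x3 intrinsics, pixels), "world_to_cam" (4x4, takes a point from world to camera coordinates). Camera axes: x right, y down, z forward; pixel columns grow to the right and rows downward; lengths in m; the calibration is good to about 2 mm. A picture is of the moment at which its call begins. camera_model takes no time and is no camera call.
- ticket.hand_in(): hands the job in, once; it reports no verdict.
The state is a dict: "t": time; "qpos": joint angles; "qd": joint speeds; "tau": joint torques, N m; "position": TCP position; "tcp_rot": TCP orientation; "force": force on the tool from outside, world axes, zero at the start; "moment": the same for the moment, N m; "finger_gap": opening from 0.0 (shut) to 1.0 (fully open).
Only numpy, scipy, OpenCV 4.12 (cv2) and the standard library are available. Lean on these libraries where they do the work, as an engineer would, in place of code of your own. Each camera call takes 0.05 s, during which the arm holds its last target.

## Working session

There is one attempt and no reset: what is moved stays moved. The work goes in short steps, Python scripts to look and compute and a tool call to move; the robot and the scene stay as the last step left them, time stands still between calls to the robot, and variables do not carry over. Pictures are saved under pics/ and viewed, and the job is handed in when it is done.

Besides the shell and the picture viewer there is one more tool, called as name([rows], argument=value, ...), one row to a line, values as JSON. step_arm: Moves the arm, as the interface text tells. Its arguments: {"type":"object","properties":{"steps":{"type":"array","items":{"type":"array","items":{"type":"array","items":{"type":"number"}}}},"grip_force":{"type":"number"}},"required":["steps"]}

```bash
ls; mkdir -p pics
python3 - <<'E'
from bench import telemetry, read_camera, camera_model
import cv2
s=telemetry.get_state();print(s)
for n in("side","top"):
    im=read_camera(n);cv2.imwrite(f"pics/{n}0.png",im[:,:,::-1])
    m=camera_model(n);print(n,m)
E
```

```text
pics
{'t': 0.0, 'qpos': array([-1.41463200e+00,  1.04705260e-01,  9.64549757e-02,  1.56387437e+00,
        1.07383567e-05,  1.35310353e+00]), 'qd': array([-2.10562720e-04, -9.60662333e-04, -2.34947048e-03, -5.66296596e-04,
        5.26790362e-04, -1.37039856e-05]), 'tau': array([ 7.72458243e-04, -5.56941497e+01,  5.03640854e+01,  1.72035000e-02,
       -2.68916392e-04, -6.16428764e-06]), 'position': array([ 0.21908436, -0.55818567,  0.20561098]), 'tcp_rot': array([-6.63685109e-04,  9.82579454e-01,  1.85841800e-01,  2.57959290e-05]), 'force': array([ 0.30406087, -0.15123529,  0.29229715]), 'moment': array([0.04547089, 0.01544721, 0.0088552 ]), 'finger_gap': 1.000379683017443}
side {'K': array([[366.35748404,   0.        , 318.97532059],
       [  0.        , 366.35748404, 202.01166788],
       [  0.        ,   0.        ,   1.        ]]), 'world_to_cam': array([[-0.7557557 , -0.65479221, -0.00897165,  0.38022035],
       [-0.31046811,  0.37033507, -0.87547786,  0.25241844],
       [ 0.5765786 , -0.65886197, -0.48317494,  0.8400301 ],
       [ 0.        ,  0.        ,  0.        ,  1.        ]])}
top {'K': array([[468.6286524 ,   0.        , 322.81463555],
       [  0.        , 468.6286524 , 199.80382409],
       [  0.        ,   0.        ,   1.        ]]), 'world_to_cam': array([[ 0.02442128, -0.99963789,  0.01129984, -0.02047707],
       [-0.98691766, -0.02590931, -0.15912964,  0.52008334],
       [ 0.15936479, -0.00726586, -0.98719303,  1.63797664],
       [ 0.        ,  0.        ,  0.        ,  1.        ]])}
```

View pics/side0.png

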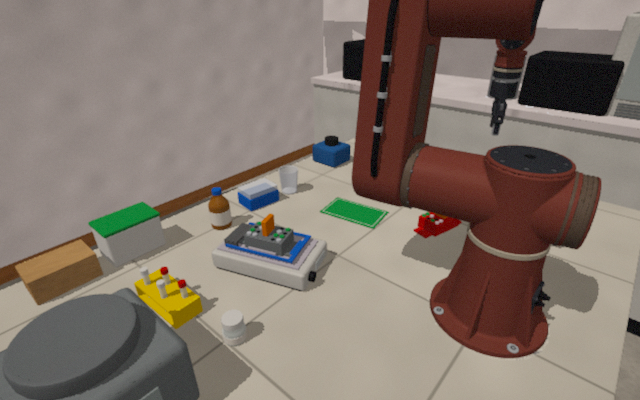

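View pics/top0.png

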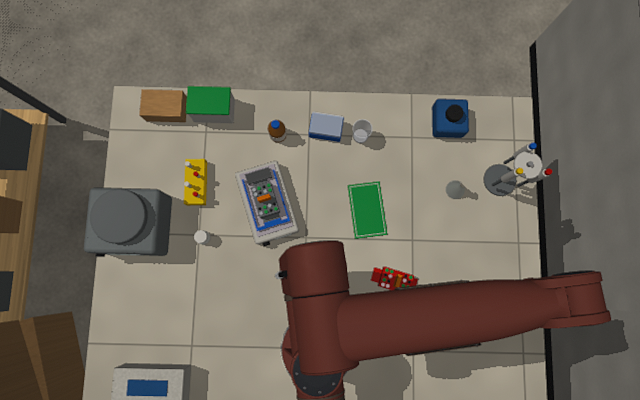

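Run:
```python
import cv2
a=cv2.imread("pics/top0.png");b=cv2.imread("pics/side0.png")
c=cv2.resize(a[150:250,225:310],None,fx=7,fy=6,interpolation=cv2.INTER_CUBIC)
c=cv2.resize(a[152:250,225:310],None,fx=6,fy=6,interpolation=cv2.INTER_CUBIC);cv2.imwrite("pics/topc.png",c)
c=cv2.resize(b[200:295,205:335],None,fx=6,fy=6,interpolation=cv2.INTER_CUBIC);cv2.imwrite("pics/sidec.png",c)
```

```text
(no output)
```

View pics/topc.png

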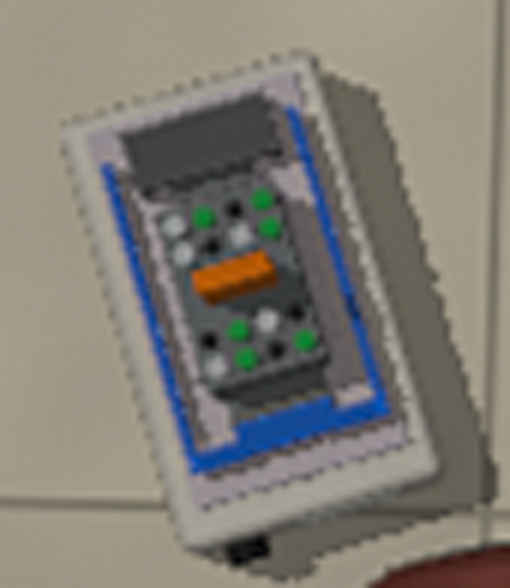

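View pics/sidec.png

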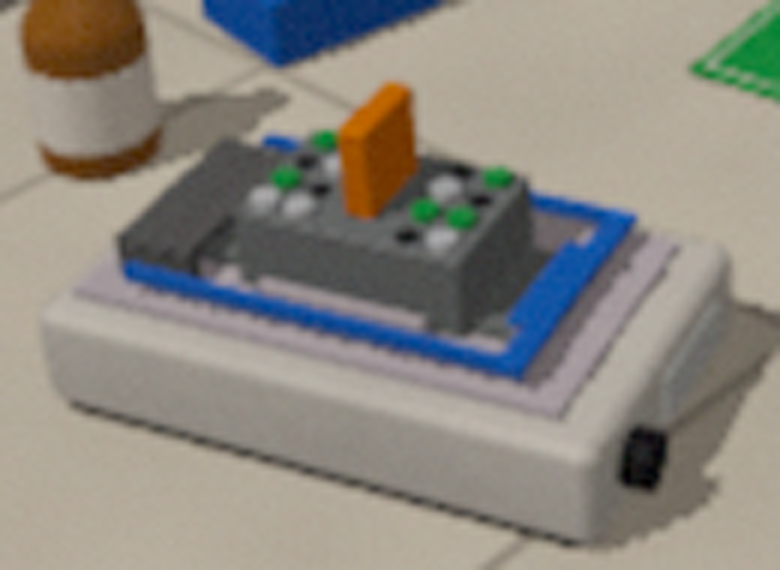

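```bash
cat > h.py <<'E'
import numpy as np
from bench import camera_model
from scipy.optimize import least_squares
M={n:camera_model(n) for n in("side","top")}
def proj(n,P):
    P=np.atleast_2d(P);m=M[n];c=P@m["world_to_cam"][:3,:3].T+m["world_to_cam"][:3,3]
    return (c@m["K"].T)[:,:2]/c[:,2:]
def tri(s,t):
    r=least_squares(lambda p:np.r_[proj("side",p)[0]-s,proj("top",p)[0]-t],[.5,.1,.05])
    return r.x,np.sqrt((r.fun**2).mean())
def atz(n,uv,z):
    m=M[n];R=m["world_to_cam"][:3,:3];t=m["world_to_cam"][:3,3]
    d=R.T@np.linalg.inv(m["K"])@np.r_[uv,1];c=-R.T@t
    return c+d*(z-c[2])/d[2]
S=lambda x,y:np.array([(x+.5)/6-.5+205,(y+.5)/6-.5+200])
T=lambda x,y:np.array([(x+.5)/6-.5+225,(y+.5)/6-.5+152])
E
python3 - <<'E'
from h import *
np.set_printoptions(precision=4,suppress=True)
# block model: (local pt, side, top)
pl=[((7,22,84),(341,132),(192,273)),((-7,22,84),(366,139),(199,290)),((-7,-22,84),(411,91),(275,270)),((7,-22,84),(388,83),(267,251))]
for l,s,t in pl: print(l,*tri(S(*s),T(*t)))
for nm,s,t in [("frameBL",(122,265),(105,167)),("frameFL",(518,378),(197,473)),("frameFR",(636,213),(388,410)),("frameBR",(268,137),(290,107)),
  ("blkFL top",(460,262),(207,385)),("blkFR top",(527,180),(328,350))]:
    print(nm,*tri(S(*s),T(*t)))
E
```

```text
(7, 22, 84) [0.5067 0.2156 0.1437] 0.17648834662318574
(-7, 22, 84) [0.4969 0.211  0.1421] 0.29465895575225315
(-7, -22, 84) [0.5112 0.1706 0.1412] 0.12386170560641319
(7, -22, 84) [0.5212 0.175  0.1435] 0.04585416347966436
frameBL [0.5814 0.2808 0.0767] 0.32850144252412705
frameFL [0.4029 0.2187 0.0689] 0.1760252111171618
frameFR [0.44   0.1074 0.0761] 0.21009913876611194
frameBR [0.6185 0.1715 0.075 ] 0.24348510337071658
blkFL top [0.4475 0.2085 0.1008] 0.5262977065823475
blkFR top [0.472  0.1423 0.0977] 0.03879829185844229
```

Run:
```python
import cv2
a=cv2.imread("pics/top0.png");b=cv2.imread("pics/side0.png")
c1=cv2.resize(a[172:248,335:400],None,fx=6,fy=6,interpolation=cv2.INTER_CUBIC)
c2=cv2.resize(b[190:235,310:395],None,fx=6,fy=6,interpolation=cv2.INTER_CUBIC)
import numpy as np
o=np.zeros((456+270,510,3),np.uint8);o[:456,:390]=c1;o[456:,:510]=c2
cv2.imwrite("pics/mat.png",o[:456,:390]);cv2.imwrite("pics/mats.png",c2)
from h import *
np.set_printoptions(precision=4,suppress=True)
for n,im in(("top",a),("side",b)):
    hsv=cv2.cvtColor(im,cv2.COLOR_BGR2HSV)
    m=cv2.inRange(hsv,(50,120,40),(75,255,255))
    k,l,s,ce=cv2.connectedComponentsWithStats(m)
    for i in range(1,k):
        if s[i,4]>300:
            pts=np.argwhere(l==i)[:,::-1].astype(np.float32)
            r=cv2.minAreaRect(pts);print(n,s[i],ce[i],atz(n,ce[i],.004))
            q=cv2.approxPolyDP(cv2.convexHull(pts.astype(int)),4,True)[:,0]
            print(q.tolist(),[atz(n,p,.004)[:2].round(4).tolist() for p in q])
```

```text
top [ 186   86   45   29 1186] [207.8794 100.2234] [0.8968 0.4367 0.004 ]
[[229, 87], [228, 114], [186, 113], [188, 86]] [[0.9518, 0.3599], [0.8446, 0.3576], [0.844, 0.5156], [0.9513, 0.5156]]
top [ 351  185   33   50 1266] [367.0111 209.5766] [ 0.4946 -0.1701  0.004 ]
[[383, 231], [357, 233], [351, 188], [376, 185]] [[0.4175, -0.2289], [0.4078, -0.1345], [0.5733, -0.1103], [0.587, -0.2024]]
side [325 199  63  29 809] [355.2262 212.1545] [ 0.4891 -0.17    0.004 ]
[[387, 212], [370, 227], [325, 210], [341, 199]] [[0.408, -0.2394], [0.3995, -0.1253], [0.5762, -0.1157], [0.5828, -0.2127]]
side [  89  202   71   36 1178] [123.0968 219.0891] [1.0469 0.3573 0.004 ]
[[159, 213], [105, 237], [89, 224], [141, 202]] [[0.993, 0.2607], [0.9836, 0.4401], [1.1011, 0.4424], [1.1158, 0.2632]]
```

View pics/mat.png

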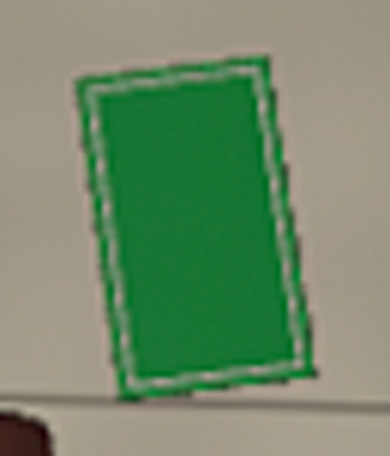

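View pics/mats.png

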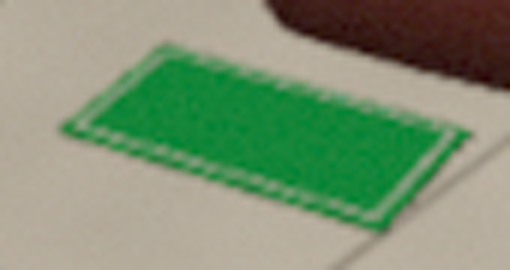

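Run:
```python
from h import *
np.set_printoptions(precision=4,suppress=True)
def C(x,y,o): return np.array([(x+.5)/6-.5+o[0],(y+.5)/6-.5+o[1]])
def fit(loc,obs,p0):
    def w(p):
        c,s=np.cos(p[3]),np.sin(p[3]);return np.c_[loc[:,0]*c-loc[:,1]*s+p[0],loc[:,0]*s+loc[:,1]*c+p[1],loc[:,2]+p[2]]
    f=lambda p:np.concatenate([(proj(n,w(p)[[i]])[0]-uv) for n,i,uv in obs])
    r=least_squares(f,p0,x_scale=[.01,.01,.01,.1],loss='soft_l1');return r.x,np.sqrt((f(r.x)**2).mean()),f(r.x).reshape(-1,2)
loc=np.array([(.1,.06,.0),(.1,-.06,0),(-.1,-.06,0),(-.1,.06,0)])
tp=[(77,78),(268,57),(316,374),(121,400)]; sd=[(60,128),(165,45),(472,133),(388,230)]
o=[("top",i,C(*p,(335,172))) for i,p in enumerate(tp)]+[("side",i,C(*p,(310,190))) for i,p in enumerate(sd)]
print("mat",*fit(loc,o,[.49,-.17,.004,.1])[:2])
for g in(o[:4],o[4:]): print(" ",*fit(loc,g,[.49,-.17,.004,.1])[:2])
# block (origin underside centre)
loc=np.array([(7,22,84),(-7,22,84),(-7,-22,84),(7,-22,84),(-55,36,40),(-55,-36,40),(55,36,40),(-55,36,0),(7,22,40),(-7,22,40)])/1e3
tp={0:(192,273),1:(199,290),2:(275,270),3:(267,251),4:(207,383),5:(328,350)}
sd={0:(341,132),1:(366,139),2:(411,91),3:(388,83),4:(460,262),5:(527,180),6:(241,222),7:(460,330),8:(345,208),9:(371,216)}
o=[("top",i,T(*p)) for i,p in tp.items()]+[("side",i,S(*p)) for i,p in sd.items()]
r=fit(loc,o,[.51,.19,.06,.33]);print("block",*r)
```

```text
mat [ 0.4953 -0.171   0.0043  0.1523] 0.31430516853588447
  [ 0.4981 -0.1721 -0.0112  0.1506] 0.12071974768122963
  [ 0.4977 -0.1756  0.0014  0.1579] 0.28718826138030734
block [0.5099 0.193  0.0596 0.3386] 0.8614551195350068 [[ 0.0926 -0.5348]
 [ 0.1269  0.5443]
 [ 0.0084 -0.0913]
 [ 0.1262 -0.8253]
 [ 0.5229  1.4382]
 [ 0.4118  0.5494]
 [-1.0174 -0.2572]
 [-0.2731 -0.3784]
 [ 0.4413 -0.7941]
 [-0.4919 -0.4272]
 [-0.235   0.5515]
 [ 0.8566 -0.604 ]
 [-1.876  -1.5838]
 [ 0.6943  2.1316]
 [-0.2104  1.6036]
 [ 0.2631  1.3625]]
```

step_arm([
  [[31, -23, -10, -0.12, 100], [62, -46, -20, -0.24, 100], [94, -68, -30, -0.36, 100], [125, -91, -40, -0.48, 100], [156, -113, -45, -0.6, 100], [187, -136, -45, -0.72, 100], [219, -159, -45, -0.84, 100], [250, -181, -45, -0.96, 100], [281, -204, -45, -1.08, 100], [312, -227, -45, -1.2, 100], [344, -249, -45, -1.32, 100], [375, -272, -45, -1.44, 100], [375, -272, -45, -1.5, 100], [375, -272, -45, -1.5, 100]],
])

```text
t: 1.5
position: [0.4691, -0.1674, 0.2511]
tcp_rot: [-0.0, 0.591, 0.807, -0.0]
force: [0.2, -0.8, -0.4]
finger_gap: 1.0
```

step_arm([
  [[30, 13, 0, -0.14, 100], [60, 27, 0, -0.28, 100], [90, 40, 0, -0.42, 100], [120, 53, 0, -0.56, 100], [150, 67, 0, -0.7, 100], [180, 80, 0, -0.84, 100], [210, 93, 0, -0.98, 100], [240, 107, 0, -1.12, 100], [270, 120, 0, -1.26, 100], [300, 133, 10, -1.4, 100], [331, 147, 30, -1.54, 100], [331, 147, 50, -1.603, 100], [331, 147, 50, -1.603, 100], [331, 147, 50, -1.603, 100]],
])

```text
t: 2.9
position: [0.5103, 0.1905, 0.2015]
tcp_rot: [-0.0, -0.165, 0.986, -0.0]
force: [-0.2, 0.6, 0.7]
finger_gap: 1.002
```

Run:
```python
from bench import telemetry, read_camera
import cv2
for n in("side","top"):
    im=read_camera(n)[:,:,::-1];cv2.imwrite(f"pics/{n}1.png",im)
    c=im[185:295,205:335] if n=="side" else im[152:250,225:310]
    cv2.imwrite(f"pics/{n}1c.png",cv2.resize(c,None,fx=5,fy=5,interpolation=cv2.INTER_CUBIC))
s=telemetry.get_state();print(s['t'],s['position'],s['qpos'],s['tcp_rot'])
```

```text
3.0 [0.51108758 0.19043178 0.20267448] [ 1.16893012e-01 -6.54391784e-02 -8.10601811e-02  1.55365198e+00
 -2.26599311e-04 -2.14558421e-01] [ 7.55235255e-04 -1.64968013e-01  9.86298617e-01 -1.50344369e-04]
```

View pics/side1c.png

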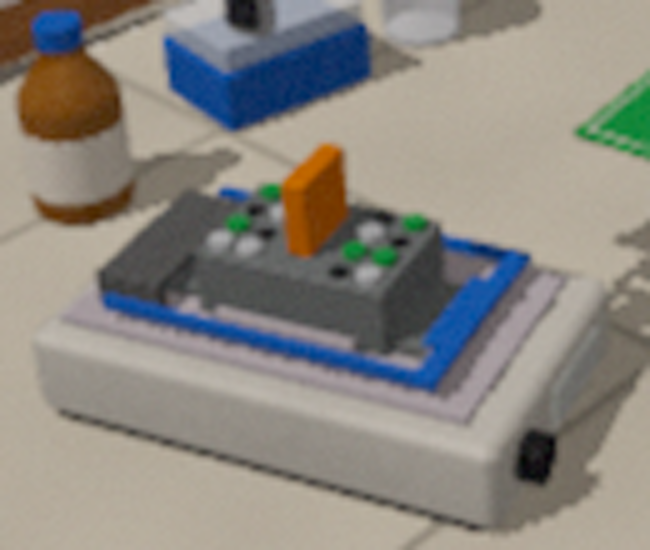

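View pics/top1c.png

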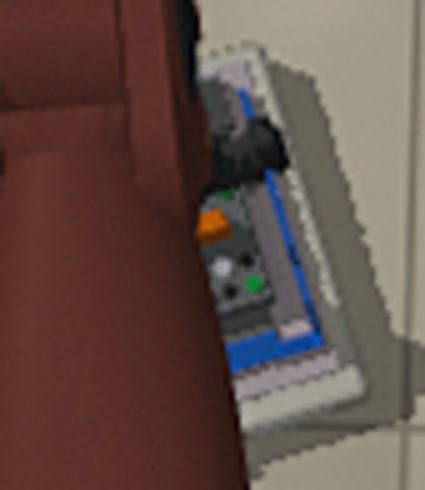

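step_arm([
  [[0, 0, 0, 0, 100], [0, 0, 0, 0, 100]],
])

```text
t: 3.2
position: [0.511, 0.1909, 0.2023]
tcp_rot: [0.001, -0.166, 0.986, -0.0]
force: [-0.1, -0.9, -0.1]
finger_gap: 1.006
```

Run:
```python
from bench import telemetry, read_camera
import cv2,numpy as np
im=cv2.imread("pics/side1.png")
cv2.imwrite("pics/side1d.png",cv2.resize(im[130:270,215:335],None,fx=5,fy=5,interpolation=cv2.INTER_CUBIC)[:600])
for i in range(4):
    s=telemetry.get_state();print(s['t'],s['position'],s['force'])
```

```text
3.2 [0.510959   0.19087162 0.2022962 ] [-0.12388801 -0.8511225  -0.06541102]
3.2 [0.510959   0.19087162 0.2022962 ] [-0.12388801 -0.8511225  -0.06541102]
3.2 [0.510959   0.19087162 0.2022962 ] [-0.12388801 -0.8511225  -0.06541102]
3.2 [0.510959   0.19087162 0.2022962 ] [-0.12388801 -0.8511225  -0.06541102]
```

View pics/side1d.png

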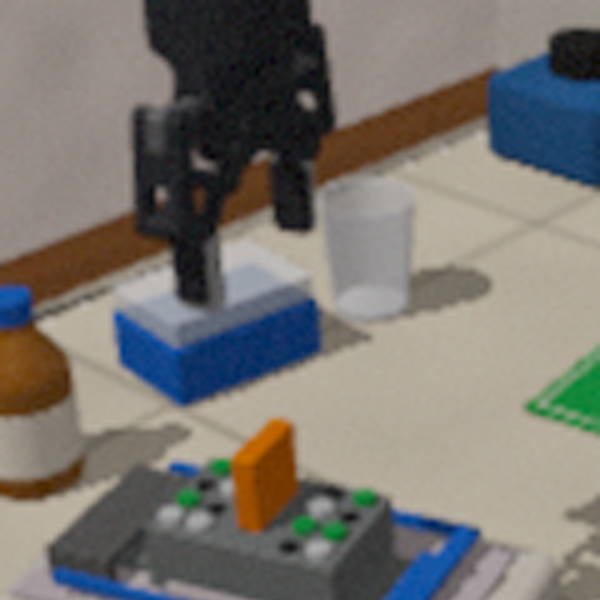

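Run:
```python
from h import *
np.set_printoptions(precision=4,suppress=True)
p=np.array([.511,.1907,.2155]);y=np.array([-np.sin(.337),np.cos(.337),0])
for d in(-.0425,-.057,0,.0425,.057):
    q=proj("side",p+d*y)[0];print(d,q,(q-[215,130])*5)
```

```text
-0.0425 [273.2966 185.0513] [291.4831 275.2563]
-0.057 [275.9179 182.7361] [304.5894 263.6806]
0 [265.2204 192.1843] [251.1021 310.9214]
0.0425 [256.5034 199.8833] [207.5172 349.4164]
0.057 [253.369  202.6517] [191.8449 363.2584]
```

step_arm([
  [[0, 0, 0, 0, 0], [0, 0, 0, 0, 0], [0, 0, 0, 0, 0], [0, 0, 0, 0, 0], [0, 0, 0, 0, 0], [0, 0, 0, 0, 0], [0, 0, 0, 0, 0]],
])

```text
t: 3.9
position: [0.5104, 0.1913, 0.2013]
tcp_rot: [-0.0, -0.167, 0.986, -0.0]
force: [0.4, 0.0, 0.3]
finger_gap: 0.001
```

Run:
```python
from bench import telemetry, read_camera
from h import *
import cv2
im=read_camera("side")[:,:,::-1];cv2.imwrite("pics/side2d.png",cv2.resize(im[130:270,215:335],None,fx=5,fy=5,interpolation=cv2.INTER_CUBIC)[:600])
s=telemetry.get_state();print(s['position'],s['finger_gap'],(proj("side",s['position'])[0]-[215,130])*5)
```

```text
[0.51038634 0.19135702 0.20132427] 0.0009374644382513539 [253.21410542 337.07647714]
```

View pics/side2d.png

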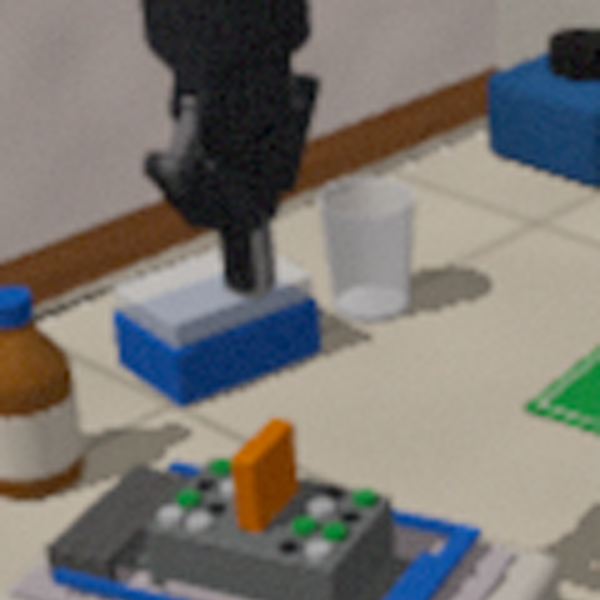

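Run:
```python
from bench import telemetry, read_camera
from h import *
import cv2
print(proj("side",[0,0,0]),proj("side",[.219,-.558,.2056]),proj("side",[.219,-.558,.2186]),proj("side",[.5092,.193,.1436]),proj("top",[.219,-.558,.2056]),proj("top",[0,0,.0]))
a=cv2.imread("pics/side0.png");cv2.imwrite("pics/s0g.png",cv2.resize(a[60:150,450:560],None,fx=6,fy=6,interpolation=cv2.INTER_CUBIC))
a=read_camera("top")[:,:,::-1];cv2.imwrite("pics/t2.png",a)
```

```text
[[484.79863112 312.09746471]] [[490.56243089 142.00498363]] [[491.40508894 138.30358919]] [[267.26205369 217.68282104]] [[496.08811452 290.6349601 ]] [[316.95610051 348.60078875]]
```

View pics/s0g.png

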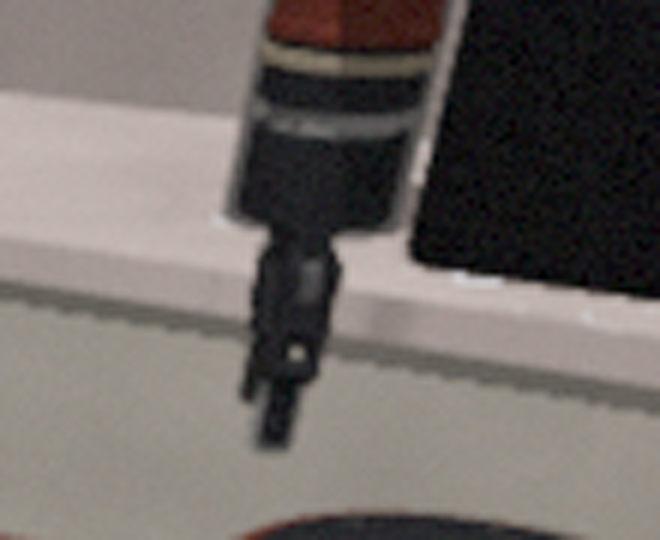

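View pics/t2.png

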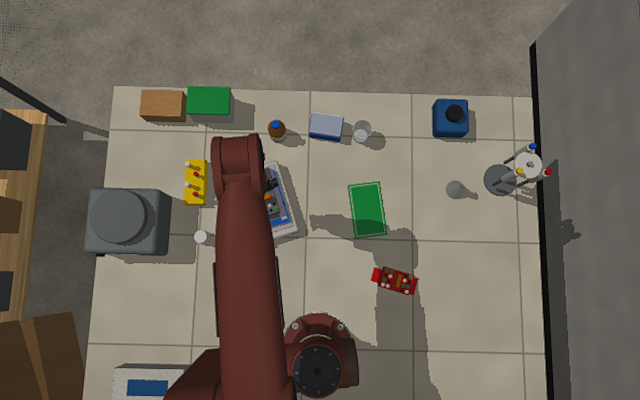

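Run:
```python
from h import *
np.set_printoptions(precision=1,suppress=True)
y=np.array([np.sin(.374),-np.cos(.374),0])
for dz in(0,.027):
  for d in(-.05,0,.05):
    q=proj("side",np.array([.219,-.558,.2186+dz])+d*y)[0];print(dz,d,q,(q-[450,60])*6)
```

```text
0 -0.05 [492.2 143.2] [253.5 499. ]
0 0 [491.4 138.3] [248.4 469.8]
0 0.05 [490.6 133.8] [243.7 442.6]
0.027 -0.05 [494.1 135.1] [264.6 450.8]
0.027 0 [493.2 130.5] [259.1 423. ]
0.027 0.05 [492.3 126.2] [254. 397.]
```

step_arm([
  [[0, 1.5, 10, 0, 100], [0, 1.5, 25, 0, 100], [0, 1.5, 40, 0, 100], [0, 1.5, 51, 0, 100], [0, 1.5, 51, 0, 100], [0, 1.5, 51, 0, 100]],
])

```text
t: 4.6
position: [0.5097, 0.1927, 0.1501]
tcp_rot: [-0.0, -0.167, 0.986, -0.0]
force: [-0.1, 0.8, -0.5]
finger_gap: 0.996
```

```bash
cat >> h.py <<'E'
def shot(i,top=False):
    from bench import telemetry, read_camera
    import cv2
    im=read_camera("side")[:,:,::-1];cv2.imwrite(f"pics/s{i}.png",cv2.resize(im[170:280,205:325],None,fx=5,fy=5,interpolation=cv2.INTER_CUBIC))
    if top:
        im=read_camera("top")[:,:,::-1];cv2.imwrite(f"pics/t{i}.png",cv2.resize(im[150:250,220:320],None,fx=5,fy=5,interpolation=cv2.INTER_CUBIC))
    s=telemetry.get_state();p=s['position'];print(s['t'],p,s['force'],s['moment'],s['finger_gap'])
    y=np.array([-np.sin(.337),np.cos(.337),0])
    for dz in(0,.013,.027,.04):
        print(dz,[((proj("side",p+d*y+[0,0,dz])[0]-[205,170])*5).round(0).tolist() for d in(-.05,0,.05)])
E
python3 -c "
from h import *
shot(3,True)"
```

```text
4.7 [0.51031424 0.19278763 0.15106054] [ 0.38377219  0.16142563 -0.88903882] [-0.0100282  -0.02347128  0.01904318] 0.9996068178272033
0 [[354.0, 180.0], [309.0, 225.0], [259.0, 274.0]]
0.013 [[353.0, 158.0], [307.0, 203.0], [257.0, 252.0]]
0.027 [[351.0, 135.0], [305.0, 179.0], [254.0, 227.0]]
0.04 [[349.0, 113.0], [303.0, 156.0], [252.0, 203.0]]
```

View pics/s3.png

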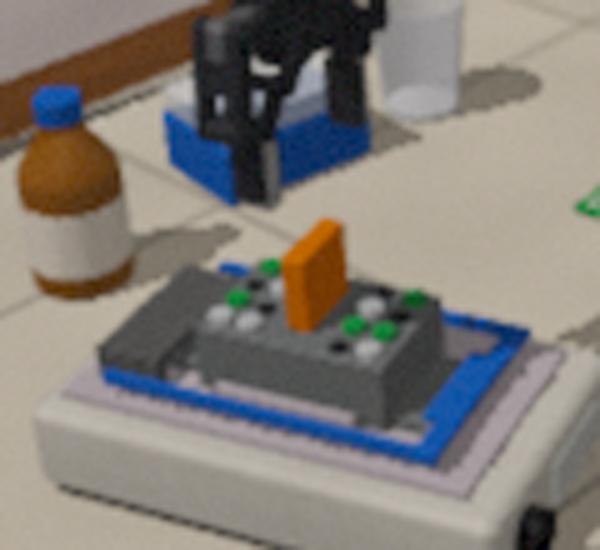

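View pics/t3.png

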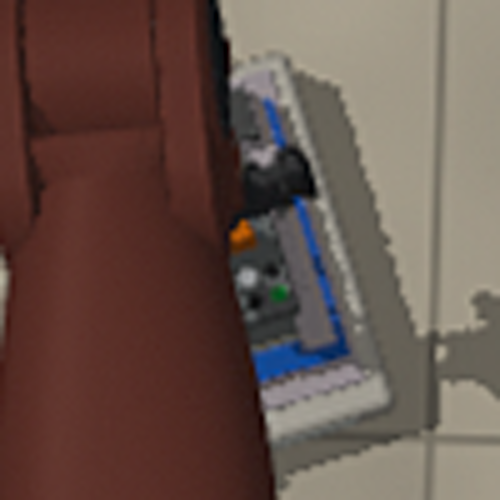

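step_arm([
  [[0, 0, 10, 0, 100], [0, 0, 20, 0, 100], [0, 0, 30, 0, 90], [0, 0, 40, 0, 80], [0, 0, 40, 0, 70], [0, 0, 40, 0, 70]],
])

```text
t: 5.3
position: [0.5097, 0.1927, 0.11]
tcp_rot: [-0.0, -0.167, 0.986, -0.0]
force: [0.0, 0.2, 0.5]
finger_gap: 0.699
```

```bash
python3 -c "
from h import *
shot(4)"
```

```text
5.35 [0.51001076 0.19276073 0.11056177] [ 0.7934059  -0.308784    0.87607487] [ 0.0439953  -0.00073746 -0.00824835] 0.7019839129559855
0 [[360.0, 245.0], [316.0, 292.0], [267.0, 343.0]]
0.013 [[358.0, 224.0], [314.0, 271.0], [265.0, 321.0]]
0.027 [[357.0, 202.0], [312.0, 248.0], [262.0, 298.0]]
0.04 [[355.0, 181.0], [310.0, 226.0], [260.0, 275.0]]
```

View pics/s4.png

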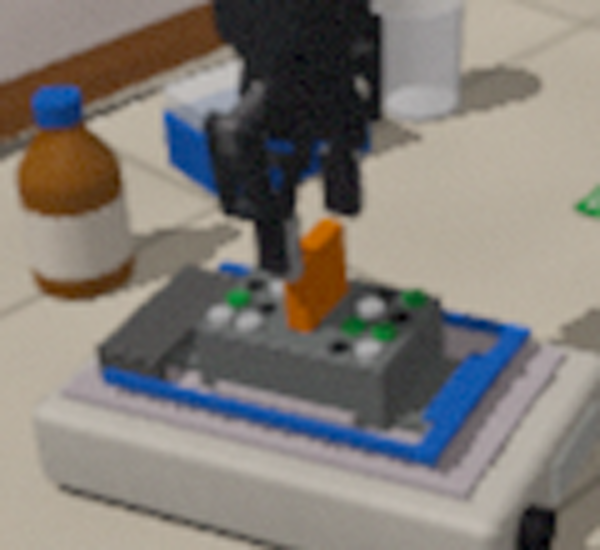

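step_arm([
  [[0, 0, 4, 0, 70], [0, 0, 8, 0, 70], [0, 0, 8, 0, 70]],
])

```text
t: 5.65
position: [0.5096, 0.1927, 0.1017]
tcp_rot: [-0.0, -0.167, 0.986, -0.0]
force: [-0.5, -0.1, 0.4]
finger_gap: 0.697
```

step_arm([
  [[0, 0, 1, 0, 70], [0, 0, 2, 0, 70], [0, 0, 2, 0, 70]],
])

```text
t: 5.95
position: [0.5099, 0.1928, 0.1003]
tcp_rot: [-0.0, -0.167, 0.986, -0.0]
force: [0.5, 0.2, -0.0]
finger_gap: 0.698
```

```bash
python3 -c "
from h import *
shot(5)"
```

```text
6.0 [0.50992045 0.19274388 0.10033456] [-1.2106991  -0.67110264 -0.49718482] [-0.02478816  0.05537912 -0.02289011] 0.6979273057056725
0 [[361.0, 261.0], [317.0, 308.0], [269.0, 360.0]]
0.013 [[360.0, 241.0], [315.0, 288.0], [267.0, 339.0]]
0.027 [[358.0, 218.0], [313.0, 265.0], [264.0, 315.0]]
0.04 [[356.0, 197.0], [311.0, 243.0], [262.0, 293.0]]
```

View pics/s5.png

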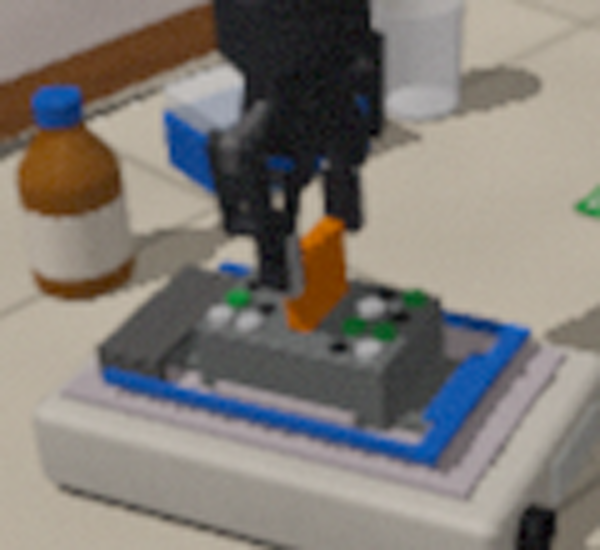

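step_arm([
  [[0, 0, 1, 0, 70], [0, 0, 2, 0, 70], [0, 0, 2, 0, 70]],
])

```text
t: 6.3
position: [0.5098, 0.1927, 0.0982]
tcp_rot: [-0.0, -0.167, 0.986, -0.0]
force: [-0.3, -0.4, -0.9]
finger_gap: 0.707
```

step_arm([
  [[0, 0, 1, 0, 70], [0, 0, 2, 0, 70], [0, 0, 2, 0, 70]],
])

```text
t: 6.6
position: [0.5098, 0.1927, 0.0962]
tcp_rot: [-0.0, -0.167, 0.986, -0.0]
force: [-1.3, -0.6, -0.1]
finger_gap: 0.702
```

step_arm([
  [[0, 0, 1, 0, 70], [0, 0, 2, 0, 70], [0, 0, 2, 0, 70]],
])

```text
t: 6.9
position: [0.5098, 0.1927, 0.0942]
tcp_rot: [-0.0, -0.167, 0.986, -0.0]
force: [-0.1, -0.5, 0.4]
finger_gap: 0.701
```

step_arm([
  [[0, 0, 1, 0, 70], [0, 0, 2, 0, 70], [0, 0, 2, 0, 70]],
])

```text
t: 7.2
position: [0.5099, 0.1927, 0.0922]
tcp_rot: [-0.0, -0.167, 0.986, -0.0]
force: [-0.3, -0.0, -0.1]
finger_gap: 0.703
```

```bash
python3 -c "
from h import *
shot(6)"
```

```text
7.25 [0.50988989 0.19273074 0.09227041] [-0.23871762 -0.62943847  0.24972032] [-0.0479228  -0.02588772  0.00520107] 0.7038866621603072
0 [[362.0, 273.0], [318.0, 321.0], [271.0, 373.0]]
0.013 [[361.0, 253.0], [316.0, 301.0], [268.0, 352.0]]
0.027 [[359.0, 231.0], [314.0, 278.0], [266.0, 329.0]]
0.04 [[357.0, 210.0], [312.0, 257.0], [264.0, 307.0]]
```

View pics/s6.png

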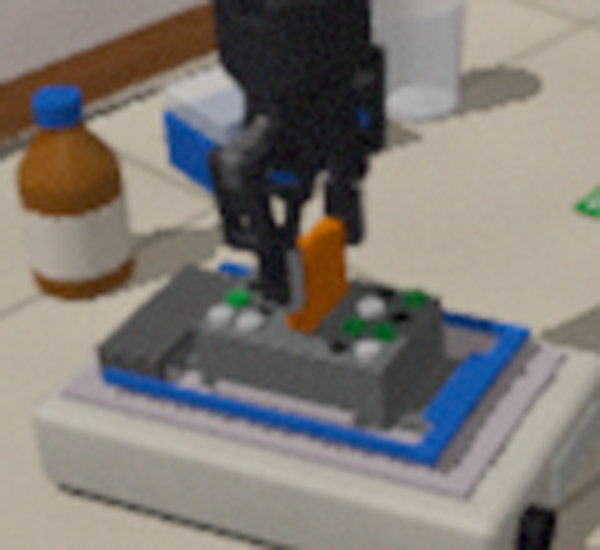

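step_arm([
  [[0, 0, 1, 0, 70], [0, 0, 2, 0, 66], [0, 0, 2, 0, 62], [0, 0, 2, 0, 59], [0, 0, 2, 0, 57], [0, 0, 2, 0, 57]],
], grip_force=20)

```text
t: 7.85
position: [0.51, 0.1927, 0.0904]
tcp_rot: [0.0, -0.167, 0.986, -0.0]
force: [-0.3, -0.3, 0.1]
finger_gap: 0.569
```

step_arm([
  [[0, 0, 0, 0, 55], [0, 0, 0, 0, 54], [0, 0, 0, 0, 53], [0, 0, 0, 0, 53]],
])

```text
t: 8.25
position: [0.5099, 0.193, 0.0904]
tcp_rot: [0.0, -0.167, 0.986, 0.0]
force: [-1.1, 3.2, 1.4]
finger_gap: 0.528
```

step_arm([
  [[0, 0.5, 0, 0, 53], [0, 0.7, 0, 0, 53]],
])

```text
t: 8.45
position: [0.5098, 0.1932, 0.0903]
tcp_rot: [0.0, -0.167, 0.986, -0.0]
force: [-0.2, 0.8, 0.1]
finger_gap: 0.526
```

step_arm([
  [[0, 0, 0, 0, 52], [0, 0, 0, 0, 51], [0, 0, 0, 0, 50]],
])

```text
t: 8.75
position: [0.5096, 0.1936, 0.0905]
tcp_rot: [0.0, -0.167, 0.986, 0.0]
force: [-2.2, 3.1, 1.2]
finger_gap: 0.511
```

step_arm([
  [[0, 0.7, 0, 0, 50], [0, 0.7, 0, 0, 40], [0, 0.7, 0, 0, 20], [0, 0.7, 0, 0, 20]],
])

```text
t: 9.15
position: [0.5096, 0.1937, 0.0905]
tcp_rot: [0.0, -0.167, 0.986, -0.0]
force: [-0.3, -2.7, 1.8]
finger_gap: 0.514
```

```bash
python3 -c "
from h import *
shot(7)"
```

```text
9.2 [0.50964481 0.19367297 0.09045566] [ 0.05477402 -3.52347692  1.62159002] [-0.76722031  0.02459197  0.05627056] 0.5100714706339503
0 [[361.0, 277.0], [318.0, 325.0], [270.0, 377.0]]
0.013 [[360.0, 257.0], [316.0, 304.0], [268.0, 356.0]]
0.027 [[358.0, 235.0], [314.0, 282.0], [265.0, 333.0]]
0.04 [[357.0, 214.0], [312.0, 260.0], [263.0, 311.0]]
```

View pics/s7.png

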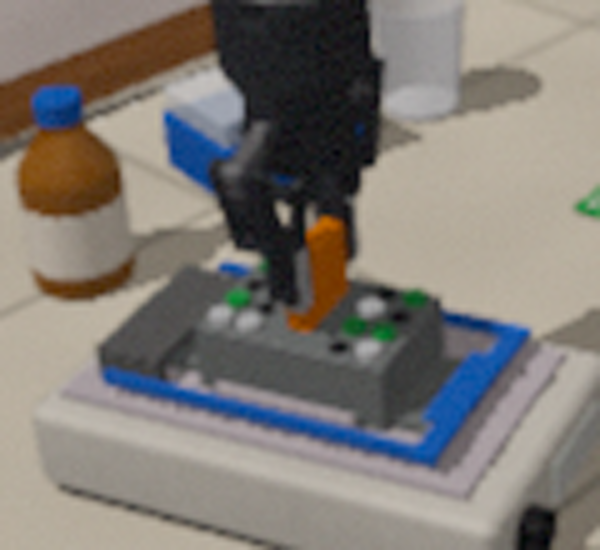

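step_arm([
  [[0, -0.3, 0, 0, 20], [-1, -0.3, 0, 0, 20], [-2, -0.3, 0, 0, 20], [-3, -0.3, 0, 0, 20], [-4, -0.3, 0, 0, 20], [-4, -0.3, 0, 0, 20]],
], grip_force=30)

```text
t: 9.8
position: [0.5117, 0.1947, 0.0905]
tcp_rot: [-0.002, -0.167, 0.986, -0.0]
force: [-10.8, -4.2, 9.4]
finger_gap: 0.51
```

step_arm([
  [[-0.5, 0, 0, 0, 20], [-1, 0, 0, 0, 20], [-1, 0, 0, 0, 20]],
])

```text
t: 10.1
position: [0.5125, 0.1949, 0.0904]
tcp_rot: [-0.002, -0.167, 0.986, -0.0]
force: [-10.7, -6.0, 9.0]
finger_gap: 0.513
```

step_arm([
  [[0, 0, -0.5, 0, 20], [0, 0, -1, 0, 20], [0, 0, -1, 0, 20]],
])

```text
t: 10.4
position: [0.513, 0.1951, 0.0906]
tcp_rot: [-0.001, -0.167, 0.986, -0.0]
force: [-6.2, -2.4, 0.8]
finger_gap: 0.507
```

```bash
python3 -c "
from bench import telemetry
s=telemetry.get_state();print(s['position'],s['force'],s['moment'],s['tcp_rot'])"
```

```text
[0.51299782 0.19508062 0.0906164 ] [-6.16253003 -2.41373224  0.84836713] [-0.89868101  0.97309135 -0.09575825] [-1.44821260e-03 -1.66726529e-01  9.86002084e-01 -2.38760039e-04]
```

step_arm([
  [[-0.5, 0, -0.3, 0, 20], [-1, 0, -0.4, 0, 20], [-1.5, 0, -0.5, 0, 20], [-1.5, 0, -0.5, 0, 20]],
])

```text
t: 10.8
position: [0.5144, 0.1956, 0.0908]
tcp_rot: [-0.002, -0.167, 0.986, -0.0]
force: [-3.9, -3.8, -0.9]
finger_gap: 0.509
```

step_arm([
  [[-0.5, 0, -0.1, 0, 20], [-1, 0, -0.2, 0, 20], [-1.5, 0, -0.3, 0, 20], [-1.5, 0, -0.3, 0, 20]],
])

```text
t: 11.2
position: [0.5159, 0.1962, 0.0913]
tcp_rot: [-0.001, -0.167, 0.986, -0.0]
force: [-4.4, -3.3, -3.0]
finger_gap: 0.512
```

step_arm([
  [[-0.5, 0, 0, 0, 20], [-1, 0, 0, 0, 20], [-1.5, 0, 0, 0, 20], [-1.5, 0, 0, 0, 20]],
])

```text
t: 11.6
position: [0.5161, 0.1962, 0.0915]
tcp_rot: [-0.003, -0.167, 0.986, -0.0]
force: [-13.1, -6.7, 3.6]
finger_gap: 0.509
```

step_arm([
  [[-0.5, 0, 0, 0, 20], [-1, 0, 0, 0, 20], [-1.5, 0, 0, 0, 20], [-1.5, 0, 0, 0, 20]],
])

```text
t: 12.0
position: [0.5165, 0.1964, 0.0918]
tcp_rot: [-0.004, -0.167, 0.986, -0.001]
force: [-20.3, -9.5, 10.5]
finger_gap: 0.504
```

```bash
python3 -c "
from h import *
shot(8)"
```

```text
12.05 [0.51646767 0.19639763 0.09180616] [-20.14585357  -9.11180563  10.58892352] [-2.06927065  4.21493932 -0.16628189] 0.5094285953345059
0 [[349.0, 273.0], [305.0, 320.0], [257.0, 372.0]]
0.013 [[347.0, 253.0], [303.0, 300.0], [254.0, 351.0]]
0.027 [[346.0, 231.0], [301.0, 277.0], [252.0, 328.0]]
0.04 [[344.0, 210.0], [299.0, 256.0], [249.0, 306.0]]
```

View pics/s8.png

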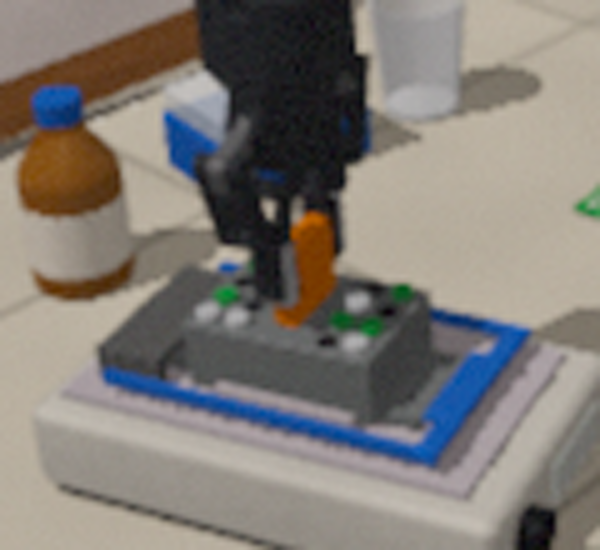

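step_arm([
  [[1, 0, -0.5, 0, 20], [2, 0, -0.5, 0, 20], [2, 0, -0.5, 0, 20]],
])

```text
t: 12.35
position: [0.5165, 0.1964, 0.0918]
tcp_rot: [-0.002, -0.167, 0.986, -0.0]
force: [-7.5, -4.5, -0.3]
finger_gap: 0.509
```

step_arm([
  [[0, 0, -0.5, 0, 20], [-0.2, 0, -1, 0, 20], [-0.4, 0, -1.5, 0, 20], [-0.4, 0, -1.5, 0, 20]],
])

```text
t: 12.75
position: [0.5179, 0.1969, 0.0936]
tcp_rot: [-0.001, -0.167, 0.986, 0.0]
force: [-3.4, -2.2, -6.7]
finger_gap: 0.505
```

```bash
cat >> h.py <<'E'
def st():
    from bench import telemetry
    s=telemetry.get_state();p=s['position'];f=s['force'];ux=np.array([.944,.331,0]);uy=np.array([-.331,.944,0])
    d=p-[.5097,.1936,.0905]
    print("t %.2f along %.1f lat %.1f z %.1f | Fx %.1f Fy %.1f Fz %.1f"%(s['t'],1e3*d@ux,1e3*d@uy,1e3*d[2],f@ux,f@uy,f[2]),"M",s['moment']@ux,s['moment']@uy)
E
python3 -c "
from h import *
st()"
```

```text
t 12.75 along 8.9 lat 0.4 z 3.1 | Fx -3.9 Fy -1.0 Fz -6.7 M -0.37198142560006286 0.9367349593641169
```

step_arm([
  [[-0.5, 0, -0.6, 0, 20], [-1, 0, -1.2, 0, 20], [-1.5, 0, -1.8, 0, 20], [-1.5, 0, -1.8, 0, 20]],
])

```text
t: 13.15
position: [0.5199, 0.1975, 0.096]
tcp_rot: [-0.0, -0.167, 0.986, 0.0]
force: [-2.2, -1.2, -6.3]
finger_gap: 0.505
```

```bash
python3 -c "
from h import *
st();shot(9)"
```

```text
t 13.15 along 10.9 lat 0.3 z 5.5 | Fx -2.5 Fy -0.4 Fz -6.3 M 0.023044913500778516 0.9436562600543078
13.2 [0.51986382 0.19748013 0.09596881] [-2.74300188 -0.16346678 -6.70830938] [-2.75748438e-01  8.79027642e-01  6.36726408e-04] 0.5098387047961169
0 [[343.0, 265.0], [298.0, 312.0], [250.0, 364.0]]
0.013 [[341.0, 245.0], [296.0, 292.0], [247.0, 343.0]]
0.027 [[339.0, 223.0], [294.0, 269.0], [245.0, 319.0]]
0.04 [[338.0, 202.0], [292.0, 248.0], [242.0, 297.0]]
```

View pics/s9.png

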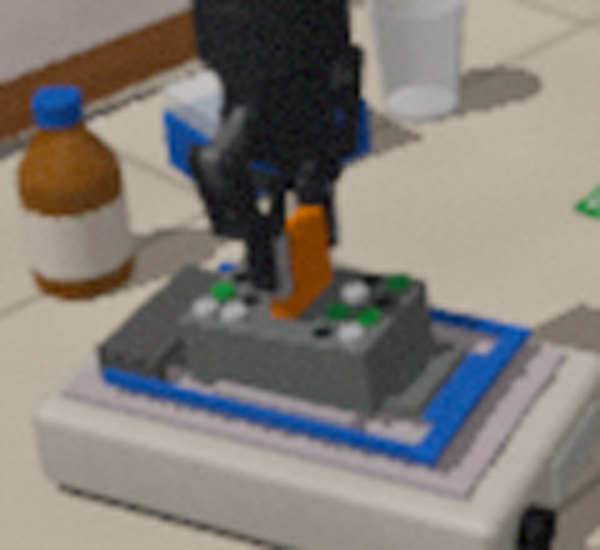

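step_arm([
  [[-0.6, 0, -0.5, 0, 20], [-1.2, 0, -1, 0, 20], [-1.8, 0, -1.5, 0, 20], [-2.4, 0, -2, 0, 20], [-2.4, 0, -2, 0, 20]],
])

```text
t: 13.7
position: [0.5221, 0.1982, 0.0982]
tcp_rot: [-0.0, -0.167, 0.986, -0.0]
force: [-4.7, -0.9, -4.8]
finger_gap: 0.505
```

```bash
python3 -c "
from h import *
st()"
```

```text
t 13.70 along 13.2 lat 0.2 z 7.7 | Fx -4.8 Fy 0.7 Fz -4.8 M 0.04398956381394154 1.360221705491259
```

step_arm([
  [[-0.5, 0, -0.6, 0, 20], [-1, 0, -1.2, 0, 20], [-1.4, 0, -1.8, 0, 20], [-1.8, 0, -2.4, 0, 20], [-1.8, 0, -2.4, 0, 20]],
])

```text
t: 14.2
position: [0.5241, 0.1988, 0.1004]
tcp_rot: [0.0, -0.167, 0.986, -0.0]
force: [-2.9, -0.1, -7.1]
finger_gap: 0.511
```

```bash
python3 -c "
from h import *
st();shot(10)"
```

```text
t 14.20 along 15.3 lat 0.1 z 9.9 | Fx -2.8 Fy 0.8 Fz -7.1 M 0.10477513691921243 0.9138118183805294
14.25 [0.5239977  0.19877263 0.10038543] [-1.78237681 -0.86277174 -6.09584454] [-0.17038083  0.80283974 -0.02383938] 0.5086478332194254
0 [[335.0, 257.0], [290.0, 304.0], [242.0, 355.0]]
0.013 [[334.0, 236.0], [288.0, 283.0], [239.0, 333.0]]
0.027 [[332.0, 214.0], [286.0, 260.0], [236.0, 310.0]]
0.04 [[330.0, 193.0], [284.0, 239.0], [234.0, 288.0]]
```

View pics/s10.png

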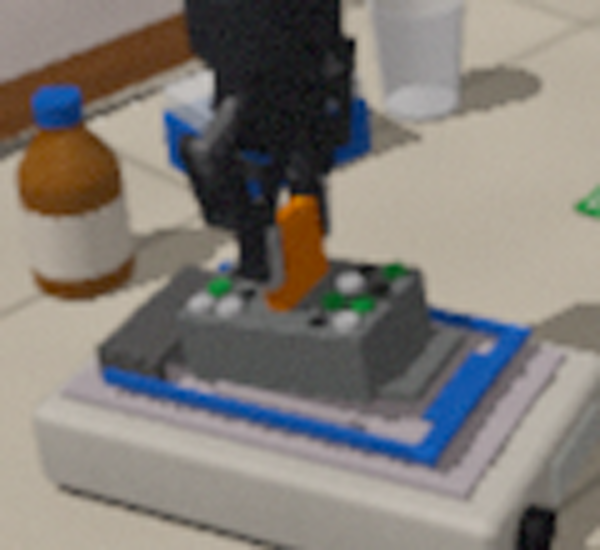

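Run:
```python
from h import *
import cv2
ux=np.array([.944,.331,0]);uy=np.array([-.331,.944,0]);c0=np.array([.5097,.1936,0])
def solve(px,lat):
    r=least_squares(lambda a:proj("side",c0+a[0]*ux+lat*uy+[0,0,a[1]])[0]-px,[0,.08]);return (r.x*1e3).round(1)
f=lambda x,y:np.array([(x+.5)/5-.5+205,(y+.5)/5-.5+170])
# corners s10: block front-top +y, back-top +y, front-bottom
for n,p,l in [("FT",(368,338),.036),("BT",(180,310),.036),("FB",(368,398),.036),("FT-",(418,268),-.036)]: print(n,solve(f(*p),l))
im=cv2.imread("pics/s10.png");cv2.imwrite("pics/s10z.png",cv2.resize(im[220:450,80:480],None,fx=2,fy=2,interpolation=cv2.INTER_CUBIC))
```

```text
FT [-48.9 118.4]
BT [ 60.2 109.3]
FB [-46.3  81.3]
FT- [-41.2 115. ]
```

View pics/s10z.png

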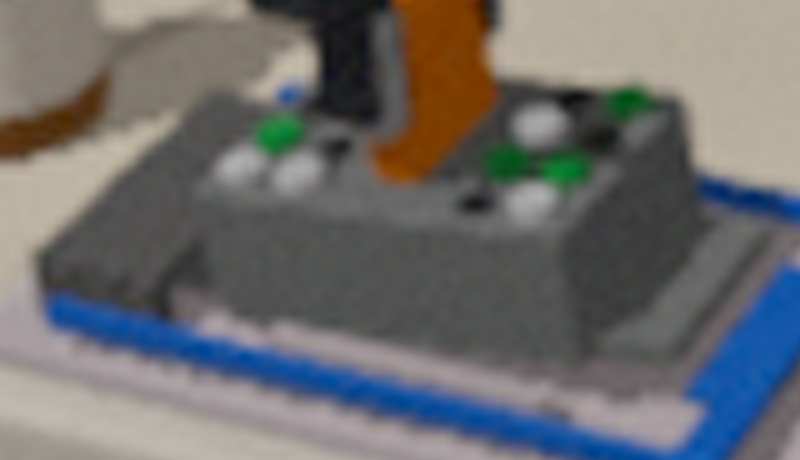

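step_arm([
  [[1.5, 0, 0, 0, 20], [3, 0, 0, 0, 20], [4.5, 0, 0, 0, 20], [6, 0, 0, 0, 20], [7.5, 0, -0.5, 0, 20], [9, 0, -1, 0, 20], [9, 0, -1, 0, 20]],
])

```text
t: 14.95
position: [0.5157, 0.1958, 0.1019]
tcp_rot: [0.001, -0.167, 0.986, -0.0]
force: [0.7, -0.4, -5.0]
finger_gap: 0.506
```

```bash
python3 -c "
from h import *
st()"
```

```text
t 14.95 along 6.4 lat 0.1 z 11.4 | Fx 0.5 Fy -0.6 Fz -5.0 M -0.03436288299037682 -0.05498058374615632
```

Free of forces. Continue forward with a slight rise.

step_arm([
  [[2, 0, -0.5, 0, 20], [4, 0, -1, 0, 20], [6, 0, -1.5, 0, 20], [8, 0, -2, 0, 20], [10, 0, -2, 0, 20], [12, 0, -2, 0, 20], [14, 0, -2, 0, 20], [16, 0, -2, 0, 20], [16, 0, -2, 0, 20]],
])

```text
t: 15.85
position: [0.5, 0.1904, 0.1034]
tcp_rot: [-0.0, -0.167, 0.986, -0.0]
force: [-0.2, 0.3, -4.5]
finger_gap: 0.51
```

```bash
python3 -c "
from h import *
st();shot(11)"
```

```text
t 15.85 along -10.2 lat 0.2 z 12.9 | Fx -0.1 Fy 0.4 Fz -4.5 M -0.000749984124864693 -0.04770467893164782
15.9 [0.5001556  0.19050253 0.10336408] [ 0.07284536 -0.27653853 -4.17468632] [ 0.00173145 -0.01440614  0.02780045] 0.5050782687616371
0 [[376.0, 261.0], [333.0, 308.0], [285.0, 360.0]]
0.013 [[375.0, 240.0], [331.0, 287.0], [283.0, 339.0]]
0.027 [[373.0, 218.0], [329.0, 264.0], [280.0, 315.0]]
0.04 [[372.0, 197.0], [327.0, 243.0], [278.0, 293.0]]
```

View pics/s11.png

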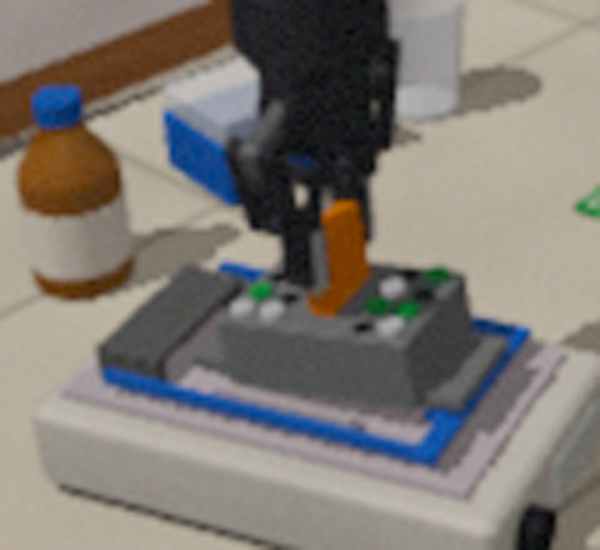

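step_arm([
  [[2, 0, -2, 0, 20], [4, 0, -5, 0, 20], [6, 0, -10, 0, 20], [8, 0, -18, 0, 20], [8, 0, -28, 0, 20], [8, 0, -40, 0, 20], [8, 0, -52, 0, 20], [8, 0, -64, 0, 20], [8, 0, -70, 0, 20], [8, 0, -70, 0, 20]],
], grip_force=40)

```text
t: 16.9
position: [0.4934, 0.188, 0.1747]
tcp_rot: [0.001, -0.167, 0.986, -0.0]
force: [0.1, 1.2, -5.0]
finger_gap: 0.508
```

```bash
python3 -c "
from h import *
st();shot(12)"
```

```text
t 16.90 along -17.3 lat 0.1 z 84.2 | Fx 0.5 Fy 1.1 Fz -5.0 M -0.00794638377426337 -0.012718651886950432
16.95 [0.49296562 0.18793443 0.17371638] [ 0.28831291 -0.29489448 -4.77804765] [ 0.00027943 -0.02245695  0.03551582] 0.5061063267982323
0 [[381.0, 149.0], [336.0, 194.0], [287.0, 243.0]]
0.013 [[380.0, 127.0], [334.0, 171.0], [284.0, 219.0]]
0.027 [[378.0, 103.0], [332.0, 146.0], [282.0, 194.0]]
0.04 [[377.0, 80.0], [330.0, 123.0], [280.0, 170.0]]
```

View pics/s12.png

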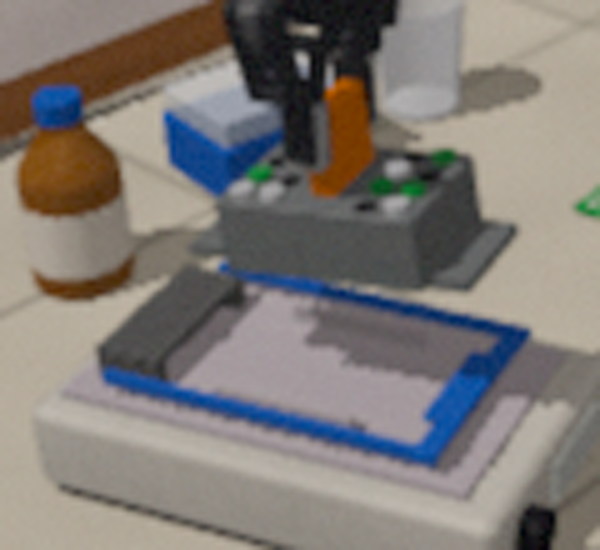

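step_arm([
  [[5, -15, 0, 0.015, 20], [12, -37, 0, 0.03, 20], [21, -62, 0, 0.045, 20], [30, -88, 0, 0.06, 20], [39, -115, 0, 0.075, 20], [48, -142, 0, 0.09, 20], [57, -169, 0, 0.105, 20], [67, -196, 0, 0.12, 20], [76, -223, 0, 0.135, 20], [85, -250, 0, 0.15, 20], [94, -276, 0, 0.165, 20], [102, -300, 0, 0.183, 20], [109, -321, 10, 0.183, 20], [113, -334, 25, 0.183, 20], [115.5, -340, 45, 0.183, 20], [115.5, -340, 65, 0.183, 20], [115.5, -340, 85, 0.183, 20], [115.5, -340, 98, 0.183, 20], [115.5, -340, 100, 0.183, 20], [115.5, -340, 100, 0.183, 20]],
])

```text
t: 18.95
position: [0.4952, -0.1708, 0.0731]
tcp_rot: [-0.0, -0.076, 0.997, 0.0]
force: [0.6, 0.7, -4.3]
finger_gap: 0.505
```

Run:
```python
from bench import telemetry, read_camera
import cv2
im=read_camera("side")[:,:,::-1];cv2.imwrite("pics/s13.png",cv2.resize(im[130:250,290:420],None,fx=5,fy=5,interpolation=cv2.INTER_CUBIC))
s=telemetry.get_state();print(s['t'],s['position'],s['tcp_rot'],s['force'])
```

```text
19.0 [ 0.49573685 -0.17116041  0.073946  ] [ 2.44579548e-04 -7.61733189e-02  9.97094538e-01 -2.18334373e-04] [-0.06059864 -0.84616988 -4.37367074]
```

View pics/s13.png

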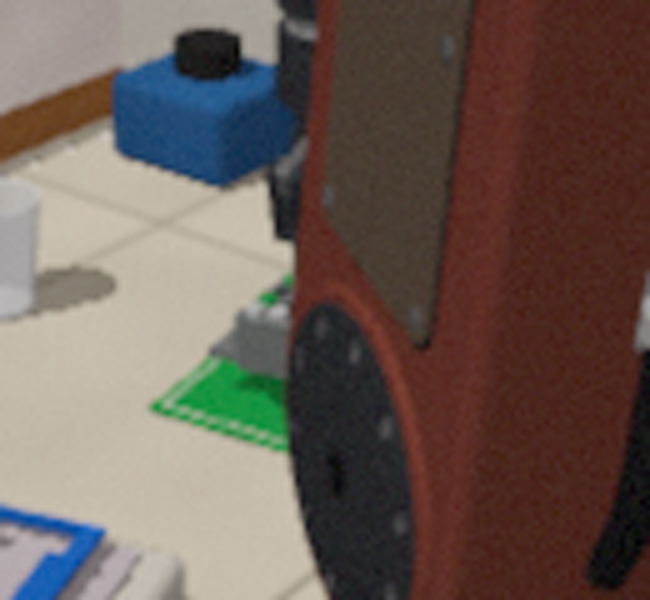

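step_arm([
  [[0, 0, 5, 0, 20], [0, 0, 10, 0, 20], [0, 0, 15, 0, 20], [0, 0, 20, 0, 20], [0, 0, 23, 0, 20], [0, 0, 25, 0, 20], [0, 0, 26, 0, 20], [0, 0, 26, 0, 20]],
])

```text
t: 19.8
position: [0.4955, -0.1712, 0.0474]
tcp_rot: [0.0, -0.076, 0.997, -0.0]
force: [-0.3, -0.7, -5.5]
finger_gap: 0.505
```

step_arm([
  [[0, 0, 1, 0, 20], [0, 0, 2, 0, 20], [0, 0, 3, 0, 20], [0, 0, 4, 0, 20], [0, 0, 4, 0, 20]],
])

```text
t: 20.3
position: [0.4954, -0.1712, 0.0433]
tcp_rot: [-0.0, -0.076, 0.997, -0.0]
force: [-0.1, -0.3, -4.4]
finger_gap: 0.505
```

step_arm([
  [[0, 0, 1, 0, 20], [0, 0, 2, 0, 20], [0, 0, 3, 0, 20], [0, 0, 3, 0, 20]],
])

```text
t: 20.7
position: [0.4947, -0.1717, 0.042]
tcp_rot: [-0.001, -0.076, 0.997, -0.001]
force: [-11.8, 0.9, 13.1]
finger_gap: 0.507
```

```bash
python3 -c "
from h import *
st()"
```

```text
t 20.70 along -135.0 lat -339.8 z -48.5 | Fx -10.9 Fy 4.7 Fz 13.1 M 1.1009292848644294 1.895100632468546
```

step_arm([
  [[1, 0, 0, 0, 20], [2, 0, 0.3, 0, 20], [3, 0, 0.8, 0, 20], [3, 0, 0.8, 0, 20]],
], grip_force=20)

```text
t: 21.1
position: [0.4928, -0.172, 0.0402]
tcp_rot: [0.0, -0.076, 0.997, -0.0]
force: [-3.4, 0.3, 4.6]
finger_gap: 0.505
```

step_arm([
  [[0.8, 0, 1, 0, 20], [1.6, 0, 2, 0, 20], [1.6, 0, 2, 0, 20]],
])

```text
t: 21.4
position: [0.4906, -0.1722, 0.038]
tcp_rot: [-0.0, -0.076, 0.997, -0.0]
force: [-5.8, -0.6, 6.0]
finger_gap: 0.509
```

step_arm([
  [[0.8, 0, 1, 0, 20], [1.6, 0, 2, 0, 20], [1.6, 0, 2, 0, 20]],
])

```text
t: 21.7
position: [0.4888, -0.1725, 0.0359]
tcp_rot: [-0.001, -0.076, 0.997, -0.0]
force: [-7.6, 0.2, 7.1]
finger_gap: 0.505
```

step_arm([
  [[0.8, 0, 0.7, 0, 20], [1.2, 0, 1.4, 0, 20], [1.2, 0, 1.4, 0, 20]],
])

```text
t: 22.0
position: [0.4877, -0.1727, 0.0347]
tcp_rot: [-0.0, -0.076, 0.997, -0.0]
force: [-7.3, 0.6, 8.1]
finger_gap: 0.507
```

step_arm([
  [[0.6, 0, 0.8, 0, 20], [0.6, 0, 1.2, 0, 20], [0.6, 0, 1.2, 0, 20]],
])

```text
t: 22.3
position: [0.4876, -0.1727, 0.0346]
tcp_rot: [0.0, -0.076, 0.997, -0.001]
force: [-9.9, 3.6, 16.3]
finger_gap: 0.507
```

step_arm([
  [[0, 0, -2, 0, 20], [-1, 0, -4, 0, 20], [-3, 0, -6, 0, 20], [-6, 0, -6, 0, 20], [-9, 0, -6, 0, 20], [-9, 0, -6, 0, 20]],
], grip_force=30)

```text
t: 22.9
position: [0.4967, -0.1709, 0.0387]
tcp_rot: [-0.0, -0.076, 0.997, 0.0]
force: [-0.2, 0.2, -5.0]
finger_gap: 0.504
```

step_arm([
  [[0, 0, 1, 0, 20], [0, 0, 2, 0, 20], [0, 0, 3, 0, 20], [0, 0, 4, 0, 20], [0, 0, 4.5, 0, 20], [0, 0, 4.5, 0, 20]],
])

```text
t: 23.5
position: [0.4962, -0.1711, 0.0351]
tcp_rot: [-0.0, -0.076, 0.997, -0.0]
force: [-6.0, 1.3, 3.0]
finger_gap: 0.505
```

```bash
python3 -c "
from bench import telemetry
s=telemetry.get_state();print(s['position'],s['force'],s['moment'])"
```

```text
[ 0.4961665  -0.17112529  0.03512308] [-5.97443052  1.30383401  2.97648425] [0.34727396 0.88635382 0.10730444]
```

step_arm([
  [[0.6, 0, 0.3, 0, 20], [0.6, 0, 0.3, 0, 55], [0.6, 0, 0.3, 0, 60], [0.6, 0, 0.3, 0, 70], [0.6, 0, 0.3, 0, 80], [0.6, 0, 0.3, 0, 80]],
])

```text
t: 24.1
position: [0.496, -0.1712, 0.0342]
tcp_rot: [0.0, -0.076, 0.997, -0.0]
force: [-0.2, 0.4, -0.2]
finger_gap: 0.801
```

step_arm([
  [[0, 0, -10, 0, 80], [0, 0, -25, 0, 80], [0, 0, -45, 0, 80], [0, 0, -70, 0, 80], [0, 0, -100, 0, 80], [0, 0, -140, 0, 80], [0, 0, -170, 0, 80], [0, 40, -180, 0, 80], [0, 80, -180, 0, 80], [0, 120, -180, 0, 80], [0, 160, -180, 0, 80], [0, 200, -180, 0, 80], [0, 200, -180, 0, 80]],
])

```text
t: 25.4
position: [0.4649, 0.0303, 0.2162]
tcp_rot: [0.001, -0.078, 0.997, 0.0]
force: [0.1, -0.6, 1.1]
finger_gap: 0.799
```

Run:
```python
from bench import telemetry, read_camera
import cv2
im=read_camera("side")[:,:,::-1];cv2.imwrite("pics/s14f.png",im);cv2.imwrite("pics/s14.png",cv2.resize(im[140:250,290:420],None,fx=5,fy=5,interpolation=cv2.INTER_CUBIC))
im=read_camera("top")[:,:,::-1];cv2.imwrite("pics/t14f.png",im);cv2.imwrite("pics/t14.png",cv2.resize(im[160:250,325:415],None,fx=6,fy=6,interpolation=cv2.INTER_CUBIC))
s=telemetry.get_state();print(s['t'],s['position'],s['force'])
```

```text
25.5 [0.4657206  0.02718414 0.21563407] [ 0.19480521  0.04784301 -0.22316231]
```

View pics/s14.png

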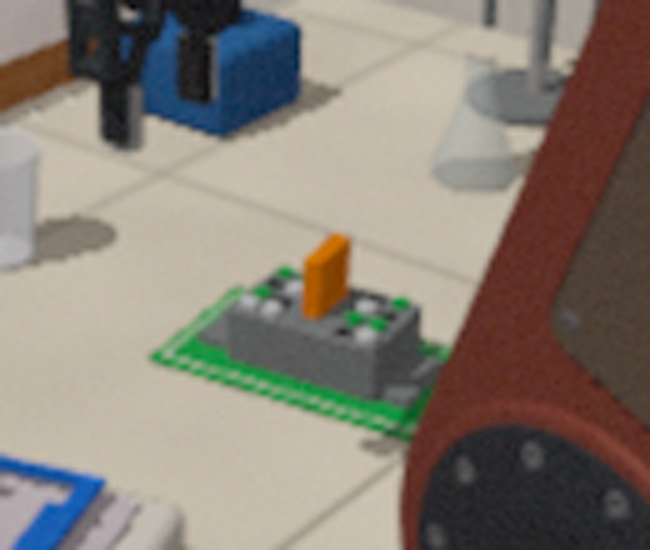

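View pics/t14.png

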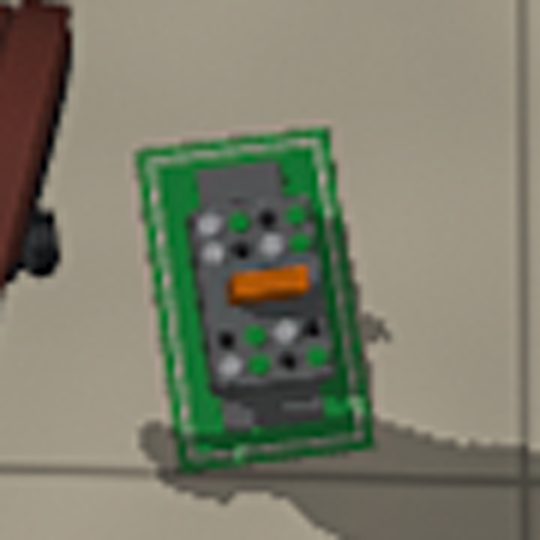

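View pics/t14f.png

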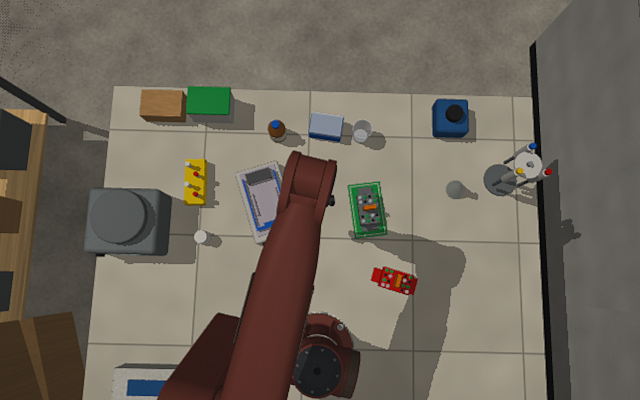

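Run:
```python
from h import *
f=lambda x,y:np.array([(x+.5)/6-.5+325,(y+.5)/6-.5+160])
c=[atz("top",f(*p),.044) for p in((190,212),(314,198),(340,378),(212,390))]
print(np.mean(c,0))
pl=[atz("top",f(*p),.088) for p in((229,280),(306,266),(308,288),(232,304))];print(np.mean(pl,0))
d=(c[0]+c[1]-c[2]-c[3]);print(np.arctan2(d[1],d[0]))
m=[atz("top",f(*p),.004) for p in((136,151),(328,129),(373,446),(181,471))];print(np.mean(m,0));d=(m[0]+m[1]-m[2]-m[3]);print(np.arctan2(d[1],d[0]))
from bench import ticket,telemetry
s=telemetry.get_state();print(s['t'],s['qd'])
if np.linalg.norm(np.mean(c,0)[:2]-np.mean(m,0)[:2])<.010: print(ticket.hand_in())
```

```text
[ 0.49257782 -0.17151934  0.044     ]
[ 0.4918739  -0.16956407  0.088     ]
0.14126628493041973
[ 0.4959038  -0.16995589  0.004     ]
0.14890596020507554
25.5 [-0.03843656  0.01518044 -0.00042342 -0.00706629 -0.0042855  -0.00713929]
the job is handed in; nothing more can be done
None
```

I took the grey block out of the mixer and put it down on the green mat, and the job is handed in. It took about 25.5 s on the robot's clock; the hand-in gives no verdict.

**What I did:** I gripped the orange plate across its width and pushed the block back until I felt the end stop, about 7 mm in. I tipped its front up about 0.12 rad with the tongue still under the keeper. Then I drew it forwards, lifted it clear, set it down level and let go.

**Last checks:**
- **Position:** by the top camera, the block's centre is about 4 mm from the mat's centre (limit 18 mm).
- **Squareness:** its long side is within about 0.01 rad of the mat's (limit 0.15 rad).
- **Level:** it looks flat in the side picture. The tool stopped within about 0.5 mm of the height where it had earlier pressed flat, so the tilt should be well under 0.05 rad.
- **Release:** the fingers are open and well clear, and the tool force is about zero.
- **Other things:** the bottle, box, beaker, rack, jar and flask look unmoved in the top picture. I did not measure them.

**What disagreed or went less well:**
- **Force at the stop:** I chained two pushes without checking in between, and the wrist force reached about 22 N. Part of that was the springs and friction under the block. I estimate the stop itself took 14–15 N, below the 20 N limit, but that is not measured. I backed off straight away.
- **Fingertip height:** the fingertips looked about 25 mm higher in the camera than the reported tool position. Lowering in small steps without contact bore this out, so I set the grip height from the pictures.
- **Set-down:** the block's tongue caught on the mat as it levelled and pushed the block about 8 mm off. I lifted it about 4 mm, moved it back to the middle and set it down again.

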